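Poke a stuck sink stopper out of its seat

TASK

The round stopper is stuck flush in the steel deck of the service stand. With the C-shaped push-out tool, feel for the access hole underneath and poke the stopper up from below until it stands about 10 mm or more proud, pushing gently: never lean hard on the stand with the tool. Then stand the tool upright on the counter again, pull the stopper out and set it flat in the aluminium tray without dropping it, leaving the other things where they are.

Things in the scene. Friction and masses are not known exactly. Their poses are not given: they have to be found in the camera images.
- stand: Fixed bridge-shaped steel stand, open at front (own -x, towards the robot) and back. Deck 72 mm (x) by 150 mm (y), 22 mm thick, underside 66 mm and top 88 mm above the counter, on two 16 mm legs at its y ends, 114 mm clear between them; low feet reach 97 mm from the centre along y. Origin on the counter under the bore's axis; x across, y along the deck, z up.
- stand_recess (a point): Centre of the round vertical bore, 41.5 mm wide, at the deck's top face; axes as the stand. The stopper sits in it. Four spring-loaded rubber lugs in the smooth metal bore (11.5 to 19.5 mm above its floor) grip the stopper: it takes about 4 to 18 N to move it along, and it stays at the height where it is left as long as 3 mm of it are beside the lugs.
- stand_floor (a point): Centre of the bore's floor, 66 mm above the counter: a fixed retaining plate, 60 by 60 by 6 mm, under the deck (60 to 66 mm up). Its one access hole, 13 mm round, has its centre 7 mm off the bore's axis, in the stand's -x direction turned by an unknown -2.2 to +2.2 rad about z. It is not measured and cannot be seen; feel for it with the tip.
- insert_center (a point): The stopper: white plastic disc with a dark ring on top, 40 mm across, 20 mm thick, 60 g. This is its centre, 10 mm above its underside; z is its axis. At the start it rests on the bore's floor, its top 2 mm below the deck's top face.
- insert: The stopper, origin at the centre of its underside.
- tool_grip (a point): C-shaped push-out tool, about 0.3 kg, standing on its flat steel foot. This is the centre of its upright square wooden handle, 20 by 20 mm, 50 mm tall, faces along the tool's x and y; 121 mm above the foot's underside and straight above the tip. Below the handle (86 to 96 mm up) a 20 mm wide arm runs to -x.
- tool_tip (a point): Top of the tool's upright pin, 8 mm thick, 24 mm tall, standing on the foot; 32 mm above the foot's underside, with 54 mm clear up to the arm. With the tool's x along the stand's x, moving it in +x takes the foot under the deck and the arm over it. The foot meets the retaining plate when the stopper has been raised 18 mm.
- tool: The push-out tool, origin under its foot on the axis of tip and handle; x points from the spine to the tip, z up. The spine is upright at x = -53 to -63 mm, 20 mm wide; the foot is 8 mm thick, 36 mm wide and reaches from x = -65 to +45 mm. It balances under the handle.
- tray: Fixed open aluminium tray, 160 by 160 mm outside, 25 mm tall, walls and floor 4 to 5 mm thick; origin at the centre of its underside.
- wrench: Bystander: a steel wrench lying on the counter; leave alone.
- jar: Bystander: a grey jar, 56 mm across, 70 mm tall; leave alone.
- coupling: Bystander: a white plastic pipe coupling, 60 mm across, 45 mm tall; leave alone.

How it is judged:
By the outcome, as a careful person would: the job done as asked, in the order asked, and still so for the second after the job is handed in, with the robot touching nothing.
It also fails if it takes over 72 s, if anything falls off the work surface, if the arm or the gripper's body presses on something with over 40 N, if the wrist force passes 120 N, or if a joint passes its speed limit or range.

ROBOT

A 7-joint arm with a two-finger parallel gripper is mounted at the origin on the work surface. World frame = base frame: x ahead of the robot, y to its left, z up, the work surface at z = 0. Lengths are in m, angles in rad, forces in N, time in s.
With the tool pointing down it reaches from about 0.4 to 0.875 m from the base axis. Payload 6.5 kg.
Tool frame: the origin (TCP) lies at the very end of the fingers, on their centre line; the grasp point (between the pads) lies arm.grip_depth behind it (arm.grip_depth is the distance from the TCP to the grasp point, in m); z points along the fingers, x is the direction in which the jaws open and shut, and the axes are right-handed (so a half turn about z gives the same grasp; the last joint's range is limited). The gripper opens to 88 mm and grips with 3 to 60 N. Pads are 18 mm wide; open, the fingers measure 123 mm over their backs; the gripper's body (75 mm by 187 mm) begins 45 mm behind the grasp point.
Start: joints at [1.075, 0.536, -0.004, 1.538, 0.003, 1.067, -0.071], TCP at [0.271, -0.591, 0.239] pointing down, gripper open.
Joint ranges: [-2.7, 2.7], [-0.37, 2.16], [-1.27, 1.26], [0.24, 2.4], [-1.31, 4.45], [0.19, 1.91], [-2.76, 2.76]. Speed limits (rad/s): [2.39, 2.39, 3.14, 3.14, 3.14, 3.14, 3.14].

INTERFACE

Orientations are given as a rotation vector (axis times angle).
In Python, from station import arm, viewer, workorder gives the robot as it stands. The module is installed in compiled form; this text tells all that it offers.
- The arm moves only by the shell command python3 -m pendant 'ROWS' [FORCE]. ROWS is a JSON object of lists of equal length, an entry for each row: "delta_pos": the shift along the tool's x, y, z in m, a list of three; "rot": the turn, a rotation vector about the tool's x, y, z in degrees, a list of three; "hand": the finger opening in m, from 0 to 0.0881. In form: {"delta_pos": [[x, y, z], ...], "rot": [[rx, ry, rz], ...], "hand": [hand, ...]}. A call has 1 to 8 rows; each row is the pose to reach, as a shift and turn from the pose commanded when the call began, along the tool's axes at that moment; what a row does not reach only later rows make up. A row lasts 1/12 s, in which the tool goes at most 41.7 mm and 7.16 degrees, less where a joint would pass 70% of its speed; a pose out of reach is approached as far as the arm can. A call with a gripper value outside its range is refused whole. The fingers move at their own pace and stop on an object; FORCE is the grip in N (left out, the last holds). Time passes only in rows, so rows that repeat a pose let the fingers close. It gives the time, the measured TCP pose, the force and the opening at its end, in the units of the state.
- arm.get_state(): the state, without advancing time (a new reading comes with each control period).
- viewer.read_camera(name): name is "scene" or "top"; returns the picture (480x640x3 uint8, blue, green, red); there is no depth.
- viewer.get_calibration(name): a dict with "fx", "fy", "cx", "cy" (pixels), "distortion" ([k1, k2, p1, p2, k3] as OpenCV has them; the pictures are not rectified), "rvec" (rotation vector, rad) and "tvec" (3), from world to camera coordinates, as OpenCV has them. Camera axes: x right, y down, z forward; pixel columns grow to the right and rows downward; lengths in m; the calibration is good to about 2 mm. A picture is of the moment at which its call begins. get_calibration takes no time and is no camera call.
- workorder.hand_in(): hands the job in, once; it reports no verdict.
The state is a dict: "time": time; "joint_positions": joint angles; "qvel": joint speeds; "effort": joint torques, N m; "position": TCP position; "eef_rot": TCP orientation; "force": force on the tool from outside, world axes, zero at the start; "torque": the same for the moment, N m; "opening": opening from 0.0 (shut) to 1.0 (fully open).
Only numpy, scipy, OpenCV 4.12 (cv2) and the standard library are available. Lean on these libraries where they do the work, as an engineer would, in place of code of your own. Each camera call takes 0.05 s, during which the arm holds its last target.

## Working session

There is one attempt and no reset: what is moved stays moved. The work goes in short steps, Python scripts to look and compute and a shell command to move; the robot and the scene stay as the last step left them, time stands still between calls to the robot, and variables do not carry over. Pictures are saved under pics/ and viewed, and the job is handed in when it is done.

```bash
mkdir -p pics; ls; python3 - <<'E'
from station import arm, viewer
import cv2
for n in ("scene","top"):
    im=viewer.read_camera(n); cv2.imwrite(f"pics/{n}0.png",im); print(n,viewer.get_calibration(n))
print(arm.get_state(), arm.grip_depth)
E
```

```text
pics
scene {'fx': 486.1084107609884, 'fy': 486.1084107609884, 'cx': 319.5953287678746, 'cy': 240.59252725379417, 'distortion': array([0.02717075, 0.        , 0.        , 0.        , 0.        ]), 'rvec': array([ 1.67267845,  1.68277895, -0.83220777]), 'tvec': array([ 0.02414013, -0.28389405,  1.55098631])}
top {'fx': 615.6197103932004, 'fy': 615.6197103932004, 'cx': 316.2278394044199, 'cy': 231.07485047377904, 'distortion': array([-0.09933756,  0.        ,  0.        ,  0.        ,  0.        ]), 'rvec': array([ 2.20825138, -2.15448   ,  0.0229764 ]), 'tvec': array([1.09454733e-03, 6.22773542e-01, 1.13791499e+00])}
{'time': 0.1, 'joint_positions': array([ 1.074776  ,  0.5371017 , -0.0044263 ,  1.53872844,  0.00259186,
        1.06731673, -0.07118581]), 'qvel': array([ 0.00098616, -0.00068811, -0.00086996, -0.00228067, -0.00038125,
        0.0023894 , -0.00031054]), 'effort': array([ 4.54509616e-03, -5.72079563e+01,  9.95237902e-01, -2.52236778e+01,
       -5.60202892e-02,  1.33367247e-02,  3.61775983e-05]), 'position': array([ 0.27061893, -0.5903925 ,  0.23793738]), 'eef_rot': array([-2.64352081e+00,  1.69610131e+00,  2.13765279e-03]), 'force': array([0.54016641, 0.42626043, 0.49684629]), 'torque': array([ 0.05039399, -0.06445903,  0.02759514]), 'opening': 1.0035966594899965} 0.0187
```

View pics/scene0.png

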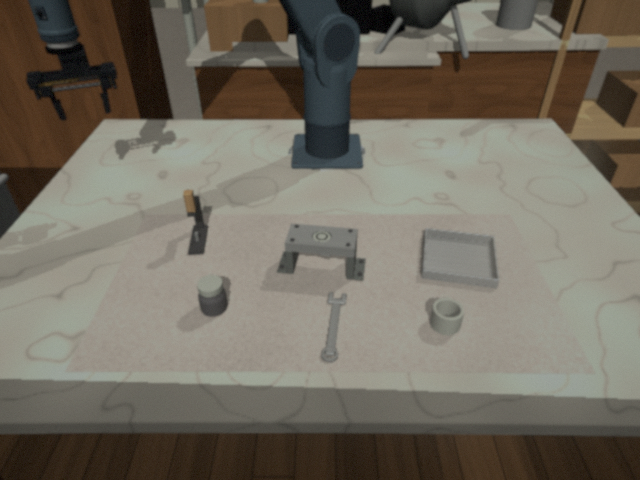

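View pics/top0.png

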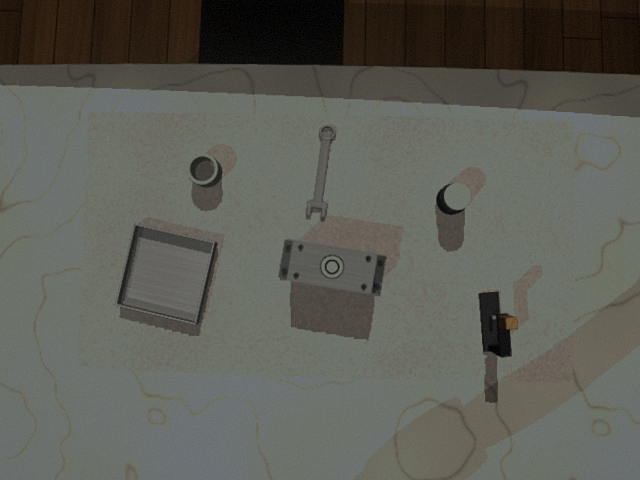

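The scene view shows the tool at (197,225), stand (322,245), jar (212,295), wrench (333,325), tray (458,258) and coupling (446,315). The top view shows the stopper ring at (332,266), tool at (495,323) and tray centre near (168,275). I'll enlarge next.

```bash
cat > h.py <<'E'
import numpy as np, cv2
from station import arm, viewer
from scipy.spatial.transform import Rotation as R
def cal(n):
    c=viewer.get_calibration(n); K=np.array([[c['fx'],0,c['cx']],[0,c['fy'],c['cy']],[0,0,1.]])
    return K,c['distortion'],c['rvec'],c['tvec']
def p2w(n,uv,z):
    K,d,r,t=cal(n); uv=np.array(uv,float).reshape(-1,1,2)
    q=cv2.undistortPoints(uv,K,d).reshape(-1,2); Rm=cv2.Rodrigues(r)[0]; C=-Rm.T@t
    D=np.c_[q,np.ones(len(q))]@Rm
    return C+D*((z-C[2])/D[:,2])[:,None]
def w2p(n,X):
    K,d,r,t=cal(n); return cv2.projectPoints(np.array(X,float).reshape(-1,1,3),r,t,K,d)[0].reshape(-1,2)
def crop(n,src,box,k,out):
    im=cv2.imread(src) if isinstance(src,str) else src
    x0,y0,x1,y1=box; cv2.imwrite(out,cv2.resize(im[y0:y1,x0:x1],None,fx=k,fy=k,interpolation=cv2.INTER_CUBIC))
def pose():
    s=arm.get_state(); return s['position'],R.from_rotvec(s['eef_rot'])
E
python3 - <<'E'
from h import *
crop(0,"pics/top0.png",(270,220,400,310),6,"pics/c_stand.png")
crop(0,"pics/top0.png",(460,270,560,370),6,"pics/c_tool.png")
crop(0,"pics/scene0.png",(170,180,370,300),4,"pics/c_scene.png")
E
```

```text
(no output)
```

View pics/c_stand.png

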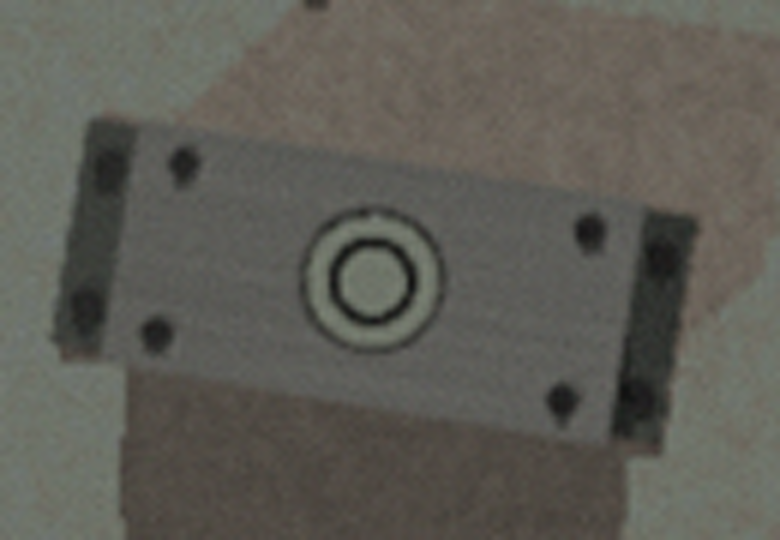

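View pics/c_tool.png

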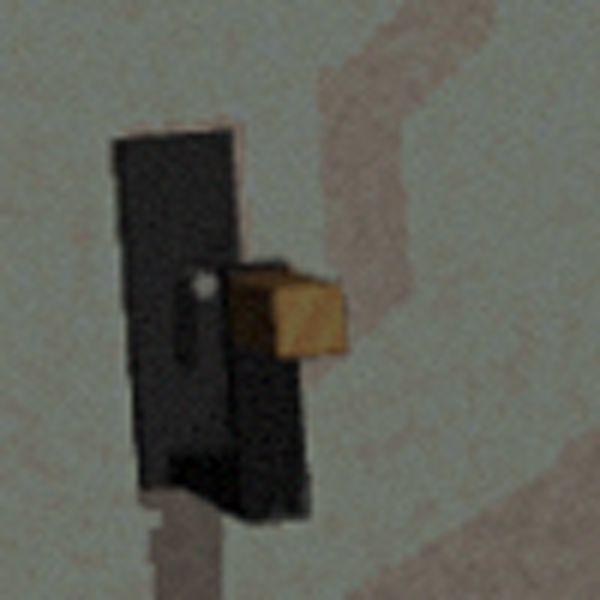

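View pics/c_scene.png

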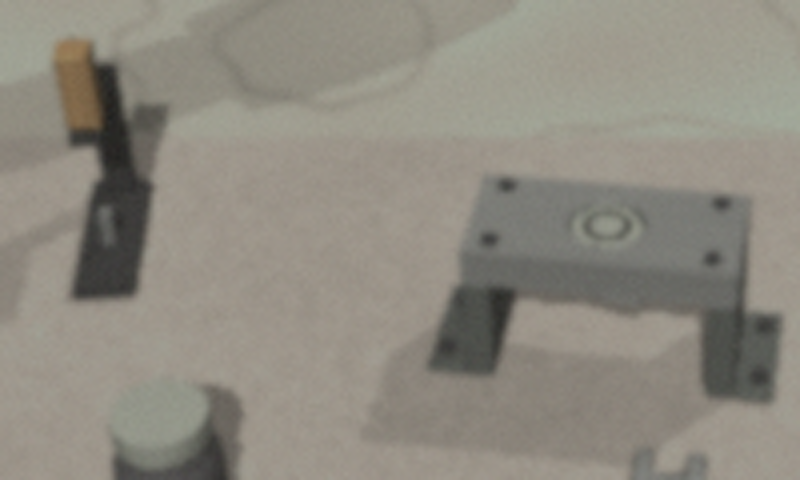

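```bash
python3 - <<'E'
from h import *
def ang(v): return np.degrees(np.arctan2(v[1],v[0]))
def C(l,o,k): return [(u/k+o[0],v/k+o[1]) for u,v in l]
P=p2w("top",C([(133,121),(645,205),(612,438),(104,356)],(270,220),6),.088)
print("deck",P,P.mean(0)); 
print("x dirs",ang(P[0]-P[3]),ang(P[1]-P[2]),"y-90",ang(P[0]-P[1])-90,ang(P[3]-P[2])-90)
print("stopper",p2w("top",C([(372,281)],(270,220),6),.086))
P=p2w("scene",C([(484,176),(750,199),(742,275),(461,253)],(170,180),4),.088)
print("deck sc",P.mean(0),ang(P[0]-P[1])-90+180,ang(P[3]-P[2])-90+180)
print("stopper sc",p2w("scene",C([(608,226)],(170,180),4),.086))
P=p2w("top",C([(278,285),(347,280),(349,355),(276,357)],(460,270),6),.146)
print("handle",P.mean(0),ang(P[0]-P[3]),ang(P[1]-P[2]),ang(P[0]-P[1])-90)
P=p2w("top",C([(113,140),(234,130),(140,490)],(460,270),6),.008)
print("foot",P,ang(P[0]-P[2]),ang(P[0]-P[1])-90)
a=np.radians(ang(P[0]-P[2]));print("axis from foot front mid",(P[0]+P[1])/2-.045*np.array([np.cos(a),np.sin(a),0]))
print("tip",p2w("top",C([(204,284)],(460,270),6),.032))
P=p2w("scene",C([(57,44),(72,39),(93,44),(78,48)],(170,180),4),.146);print("handle sc",P.mean(0))
P=p2w("top",[(136,227),(217,242),(197,324),(118,304)],.025);print("tray",P,P.mean(0))
for n in("jar",(452,198),.07),("coup",(205,169),.045),("wr",(317,210),0.01): print(n[0],p2w("top",[n[1]],n[2]))
p,r=pose();print(p,r.as_matrix())
E
```

```text
deck [[ 0.60193596  0.05616952  0.088     ]
 [ 0.58105302 -0.09400421  0.088     ]
 [ 0.51302468 -0.08587913  0.088     ]
 [ 0.53302822  0.06280266  0.088     ]] [ 0.55726047 -0.01522779  0.088     ]
x dirs -5.498417893882883 -6.810954691224658 y-90 -7.916700658172971 -7.662518895274204
stopper [[ 0.55691922 -0.01492391  0.086     ]]
deck sc [ 0.56253132 -0.01330783  0.088     ] -8.292668154526439 -7.095299262827751
stopper sc [[ 0.56108226 -0.01349304  0.086     ]]
handle [ 0.47112983 -0.31560677  0.146     ] -0.5013527826387403 2.6387597310121413 5.160128068601523
foot [[ 0.51321595 -0.29171977  0.008     ]
 [ 0.5171465  -0.32987658  0.008     ]
 [ 0.40412938 -0.30241251  0.008     ]] 5.5982888616751865 5.881323311685591
axis from foot front mid [ 0.47039586 -0.31518807  0.008     ]
tip [[ 0.4708159  -0.31497297  0.032     ]]
handle sc [ 0.47169954 -0.31238501  0.146     ]
tray [[0.62165552 0.35741893 0.025     ]
 [0.5971939  0.20133301 0.025     ]
 [0.44315516 0.23433471 0.025     ]
 [0.47533588 0.38694858 0.025     ]] [0.53433511 0.29500881 0.025     ]
jar [[ 0.68487516 -0.22656918  0.07      ]]
coup [[0.73134139 0.22470007 0.045     ]]
wr [[0.66269036 0.01617101 0.01      ]]
[ 0.27061893 -0.5903925   0.23793738] [[ 4.16771700e-01 -9.09010887e-01 -7.47001624e-04]
 [-9.09009882e-01 -4.16772354e-01  1.35639815e-03]
 [-1.54431031e-03  1.13723497e-04 -9.99998801e-01]]
```

```bash
cat >> h.py <<'E'
def goal(xyz,yawdeg=None):
    p,r=pose(); M=r.as_matrix(); y=np.degrees(np.arctan2(M[1,0],M[0,0])) if yawdeg is None else yawdeg
    G=R.from_euler('z',y,degrees=True)*R.from_euler('x',180,degrees=True)
    rot=(r.inv()*G).as_rotvec(degrees=True); d=r.inv().apply(np.array(xyz)-p)
    print("now",p.round(4),"yaw",round(float(np.degrees(np.arctan2(M[1,0],M[0,0]))),2),"delta",d.round(4),"rot",rot.round(2))
E
python3 -c "
from h import *
goal((.4708,-.3153,.20),-84.5)"
```

```text
now [ 0.2706 -0.5904  0.2379] yaw -65.37 delta [-0.1666 -0.2966  0.0382] rot [ 0.02  0.09 19.13]
```

```bash
python3 -m pendant '{"delta_pos":[[-0.02,-0.036,0.005],[-0.042,-0.074,0.01],[-0.063,-0.112,0.014],[-0.084,-0.15,0.02],[-0.105,-0.188,0.024],[-0.126,-0.225,0.029],[-0.147,-0.262,0.034],[-0.1666,-0.2966,0.038]],"rot":[[0,0,2.4],[0,0,4.8],[0,0,7.2],[0,0,9.6],[0,0,12],[0,0,14.4],[0,0,16.8],[0,0,19.1]],"hand":[0.06,0.06,0.06,0.06,0.06,0.06,0.06,0.06]}' 
python3 -c "
from h import *
cv2.imwrite('pics/t1.png',viewer.read_camera('top'))
crop('','pics/t1.png',(420,250,580,370),5,'pics/c1.png')
goal((.4708,-.3153,.1030),-84.5)"
```

```text
time: 0.77
position: [0.4662, -0.3213, 0.2012]
eef_rot: [2.323, -2.114, -0.001]
force: [1.1, 0.9, 0.8]
opening: 0.677
now [ 0.4725 -0.3115  0.2004] yaw -84.07 delta [0.0042 0.0024 0.0974] rot [-0.16  0.35  0.43]
```

View pics/c1.png

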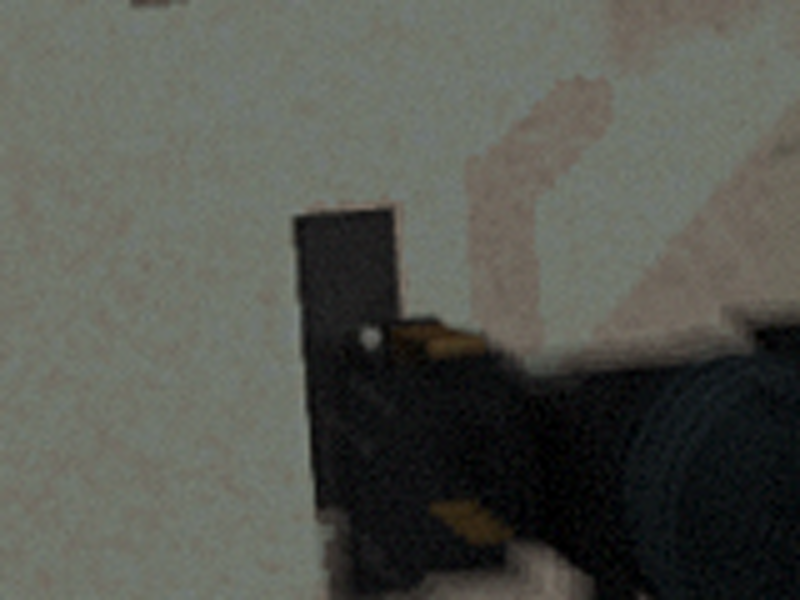

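```bash

python3 -c "
from h import *
cv2.imwrite('pics/s1.png',viewer.read_camera('scene'))
crop('','pics/s1.png',(120,120,280,240),5,'pics/c1s.png')
goal((.4708,-.3153,.1030),-84.5)"
```

```text
now [ 0.4704 -0.3148  0.2007] yaw -83.85 delta [ 0.001  -0.0001  0.0977] rot [-0.09  0.27  0.65]
```

View pics/c1s.png

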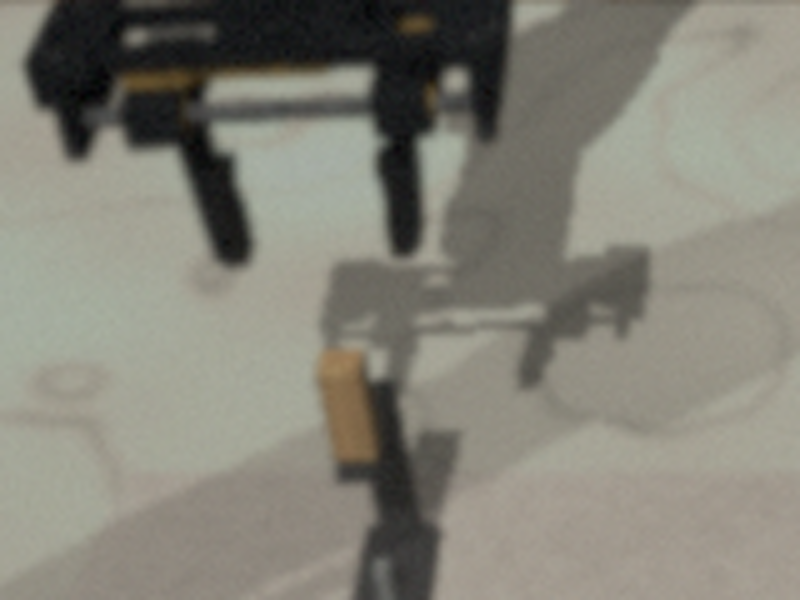

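```bash
python3 -m pendant '{"delta_pos":[[0.001,0,0.015],[0.001,0,0.035],[0.001,0,0.055],[0.001,0,0.075],[0.001,0,0.09],[0.001,0,0.097],[0.001,0,0.097],[0.001,0,0.097]],"rot":[[0,0.2,0.6],[0,0.2,0.6],[0,0.2,0.6],[0,0.2,0.6],[0,0.2,0.6],[0,0.2,0.6],[0,0.2,0.6],[0,0.2,0.6]],"hand":[0.06,0.06,0.06,0.06,0.06,0.06,0.06,0.06]}' 
python3 -c "
from h import *
cv2.imwrite('pics/s2.png',viewer.read_camera('scene'))
crop('','pics/s2.png',(120,140,280,260),5,'pics/c2s.png')
goal((.4708,-.3153,.1030),-84.5)"
```

```text
time: 1.53
position: [0.4657, -0.3245, 0.1048]
eef_rot: [2.313, -2.122, 0.004]
force: [-0.1, -0.6, 0.2]
opening: 0.686
now [ 0.4662 -0.3247  0.1054] yaw -85.08 delta [-0.009  -0.0054  0.0024] rot [-0.05 -0.24 -0.58]
```

View pics/c2s.png

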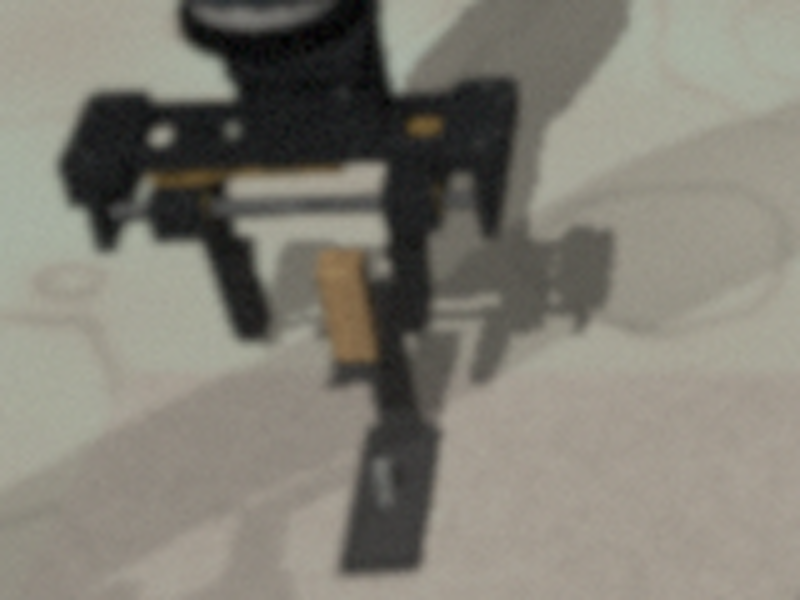

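```bash
python3 -m pendant '{"delta_pos":[[0,0,0],[0,0,0]],"rot":[[0,0,0],[0,0,0]],"hand":[0.06,0.06]}' 
python3 -c "
from h import *
goal((.4708,-.3153,.1030),-84.5)"
```

```text
time: 1.75
position: [0.4663, -0.3247, 0.1057]
eef_rot: [2.313, -2.123, 0.007]
force: [0.1, 1.0, 0.9]
opening: 0.683
now [ 0.4663 -0.3247  0.1057] yaw -85.08 delta [-0.009  -0.0052  0.0026] rot [-0.08 -0.26 -0.58]
```

```bash
python3 -m pendant '{"delta_pos":[[-0.004,-0.0025,0.001],[-0.009,-0.005,0.0025],[-0.009,-0.005,0.0025],[-0.009,-0.005,0.0025]],"rot":[[0,0,-0.3],[0,0,-0.6],[0,0,-0.6],[0,0,-0.6]],"hand":[0.06,0.06,0.06,0.06]}' 
python3 -c "
from h import *
goal((.4708,-.3153,.1030),-84.5)"
```

```text
time: 2.08
position: [0.4703, -0.314, 0.1021]
eef_rot: [2.326, -2.109, 0.004]
force: [-0.1, 0.0, 0.5]
opening: 0.681
now [ 0.4703 -0.314   0.1021] yaw -84.39 delta [ 0.0013 -0.0004 -0.0009] rot [-0.   -0.18  0.11]
```

```bash
python3 -m pendant '{"delta_pos":[[0.0013,0,0],[0.0013,0,0],[0.0013,0,0],[0.0013,0,0],[0.0013,0,0],[0.0013,0,0],[0.0013,0,0],[0.0013,0,0]],"rot":[[0,0,0],[0,0,0],[0,0,0],[0,0,0],[0,0,0],[0,0,0],[0,0,0],[0,0,0]],"hand":[0.04,0.028,0.024,0.015,0.01,0.01,0.01,0.01]}' 40
python3 -c "
from h import *
s=arm.get_state();print(s['force'],s['opening'],s['torque'])
goal((.4708,-.3153,.1030),-84.5)"
```

```text
time: 2.75
position: [0.47, -0.316, 0.102]
eef_rot: [2.324, -2.11, 0.004]
force: [0.4, 0.4, -0.7]
opening: 0.225
[ 0.4437428   0.41133857 -0.67510442] 0.2254289776784334 [ 0.09564534  0.00473567 -0.06196635]
now [ 0.47  -0.316  0.102] yaw -84.47 delta [-0.0007 -0.0009 -0.001 ] rot [ 0.01 -0.19  0.03]
```

```bash
python3 -m pendant '{"delta_pos":[[0,0,-0.004],[0,0,-0.01],[0,0,-0.018],[0,0,-0.018],[0,0,-0.018]],"rot":[[0,0,0],[0,0,0],[0,0,0],[0,0,0],[0,0,0]],"hand":[0.01,0.01,0.01,0.01,0.01]}' 
python3 -c "
from h import *
s=arm.get_state();print(s['force'],s['opening'],s['torque'])
cv2.imwrite('pics/t3.png',viewer.read_camera('top'))
crop('','pics/t3.png',(440,270,560,360),6,'pics/c3.png')
cv2.imwrite('pics/s3.png',viewer.read_camera('scene'))
crop('','pics/s3.png',(120,140,280,260),5,'pics/c3s.png')
goal((.447,-.316,.1200),-84.5)
goal((.447,-.01,.1200),-97.4)"
```

```text
time: 3.17
position: [0.4706, -0.3164, 0.1209]
eef_rot: [2.324, -2.11, 0.006]
force: [-0.1, 0.2, -3.4]
opening: 0.224
[-0.08641807  0.24224685 -3.42219289] 0.22420337536764975 [ 0.06070332 -0.01274807 -0.0406329 ]
now [ 0.4701 -0.316   0.1202] yaw -84.47 delta [-0.0023  0.0229  0.0002] rot [ 0.   -0.2   0.03]
now [ 0.4701 -0.316   0.1202] yaw -84.47 delta [-0.3068 -0.0065 -0.0009] rot [-0.02 -0.2  12.93]
```

View pics/c3.png

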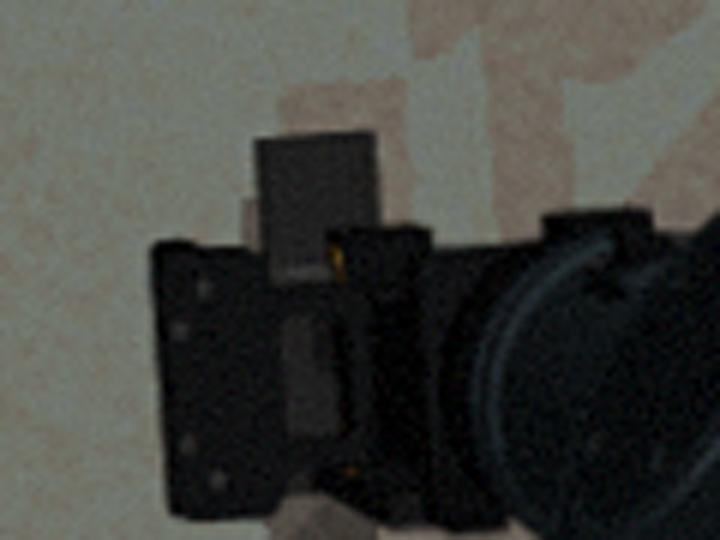

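View pics/c3s.png

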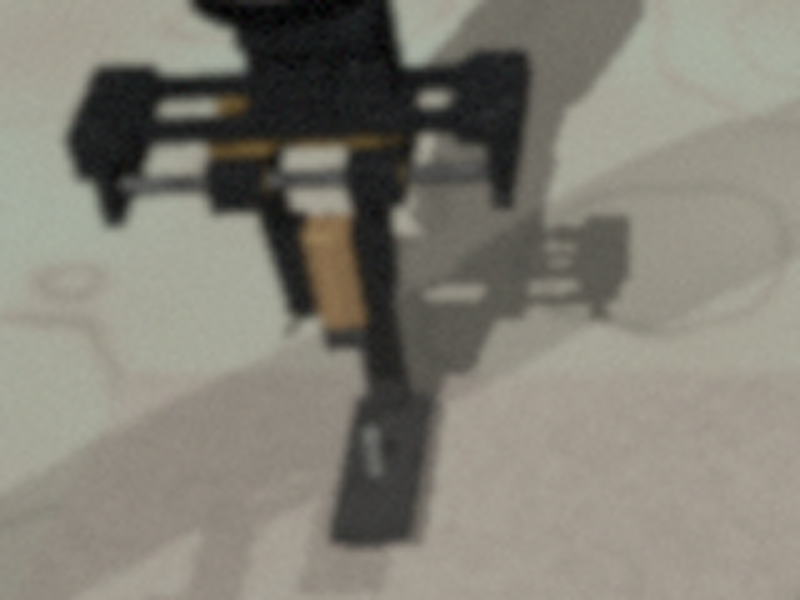

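```bash
python3 -m pendant '{"delta_pos":[[-0.002,0.012,0],[-0.012,0.023,0],[-0.03,0.023,0],[-0.055,0.023,0],[-0.08,0.022,0],[-0.105,0.02,0],[-0.13,0.018,0],[-0.155,0.016,0]],"rot":[[0,0,0],[0,0,0],[0,0,1],[0,0,2],[0,0,3],[0,0,4],[0,0,5.5],[0,0,7]],"hand":[0.01,0.01,0.01,0.01,0.01,0.01,0.01,0.01]}' 
python3 -c "
from h import *
P=p2w('top',[(440+257/6,270+140/6),(440+375/6,270+131/6),(440+272/6,270+280/6)],.026)
d=P[0]-P[2];e=P[0]-P[1];print(P,np.degrees(np.arctan2(d[1],d[0])),np.degrees(np.arctan2(e[1],e[0]))-90)
m=(P[0]+P[1])/2; a=np.radians(5.53); print(m-.045*np.array([np.cos(a),np.sin(a),0]))
goal((.447,-.01,.1200),-97.4)"
```

```text
time: 3.93
position: [0.4389, -0.1622, 0.1195]
eef_rot: [2.189, -2.25, 0.004]
force: [0.1, -0.3, -3.2]
opening: 0.221
[[ 0.51417671 -0.29492152  0.026     ]
 [ 0.51771496 -0.33158601  0.026     ]
 [ 0.4712279  -0.30036555  0.026     ]] 7.22407321771776 5.512174517085754
[ 0.47115527 -0.31759028  0.026     ]
now [ 0.4389 -0.1622  0.1195] yaw -91.56 delta [-0.1524 -0.0039 -0.001 ] rot [-0.02 -0.19  5.84]
```

```bash
python3 -m pendant '{"delta_pos":[[-0.02,0,0],[-0.045,-0.001,0],[-0.07,-0.002,0],[-0.095,-0.003,0],[-0.12,-0.003,0],[-0.14,-0.004,-0.001],[-0.152,-0.004,-0.001],[-0.152,-0.004,-0.001]],"rot":[[0,0,0.8],[0,0,1.6],[0,0,2.4],[0,0,3.2],[0,0,4],[0,0,5],[0,0,5.8],[0,0,5.8]],"hand":[0.01,0.01,0.01,0.01,0.01,0.01,0.01,0.01]}' 
python3 -c "
from h import *
cv2.imwrite('pics/t4.png',viewer.read_camera('top'))
crop('','pics/t4.png',(260,210,420,330),5,'pics/c4.png')
cv2.imwrite('pics/s4.png',viewer.read_camera('scene'))
crop('','pics/s4.png',(260,180,400,285),5,'pics/c4s.png')
goal((.447,-.003,.1200),-97.4)"
```

```text
time: 4.6
position: [0.4474, -0.0083, 0.1201]
eef_rot: [2.08, -2.353, 0.003]
force: [-0.3, 0.1, -4.0]
opening: 0.224
now [ 0.4471 -0.0116  0.12  ] yaw -97.2 delta [-0.0086  0.0011 -0.    ] rot [-0.03 -0.22  0.2 ]
```

View pics/c4.png

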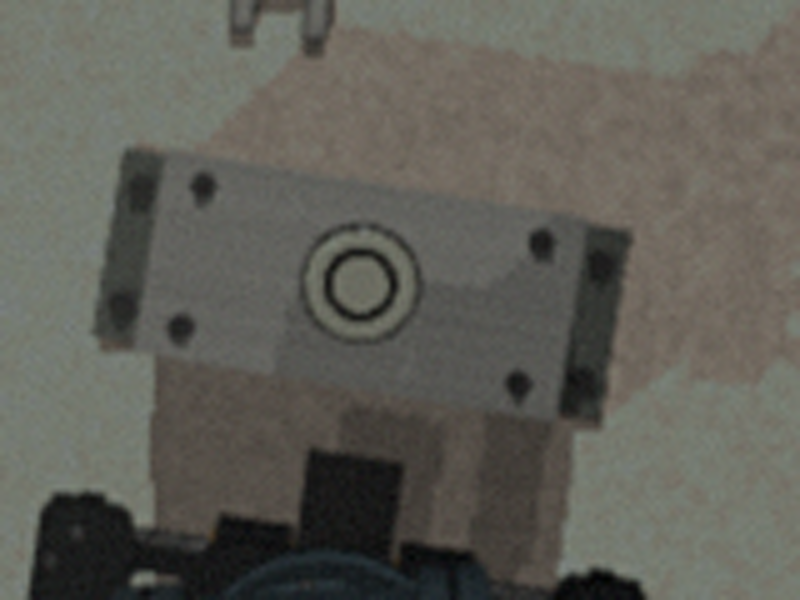

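View pics/c4s.png

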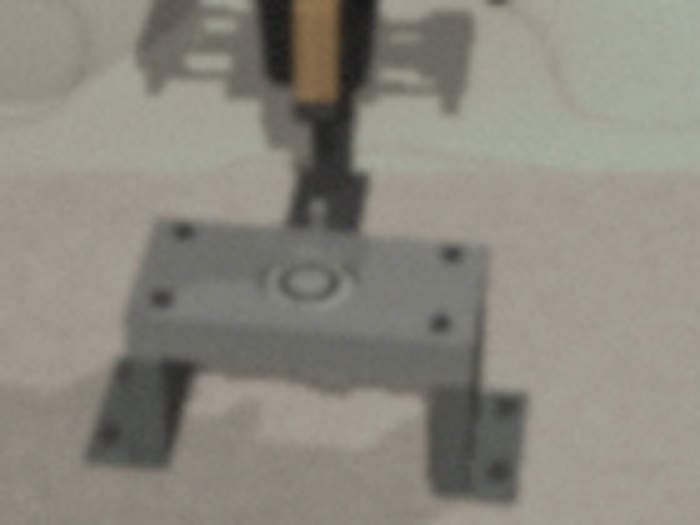

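```bash
python3 -c "
from h import *
f=lambda l:[(260+u/5,210+v/5) for u,v in l]
P=p2w('top',f([(310,450),(404,463)]),.026); e=P[0]-P[1]
a=np.arctan2(e[1],e[0])-np.pi/2; m=P.mean(0); print('foot yaw',np.degrees(a),'tip cam',m-.045*np.array([np.cos(a),np.sin(a),0]))
print(p2w('top',f([(361,283)]),.086))
D=p2w('top',f([(163,152),(588,220),(558,416),(136,346)]),.088);print(D.mean(0),[np.degrees(np.arctan2(*(D[i]-D[j])[[1,0]]))-90 for i,j in((0,1),(3,2))])
H=p2w('top',f([(203,187),(541,244),(517,384),(180,328)]),.088);print(H.mean(0),[np.degrees(np.arctan2(*(H[i]-H[j])[[1,0]]))-90 for i,j in((0,1),(3,2))])
c=np.array([.5572,-.0149]);
for s in (-.108,-.06,0): 
  b=np.radians(-7.6); print(s,c+s*np.array([np.cos(b),np.sin(b)]))
"
```

```text
foot yaw -6.337041445011193 tip cam [ 0.44808784 -0.01022755  0.026     ]
[[ 0.55733687 -0.0152646   0.086     ]]
[ 0.55720181 -0.01523082  0.088     ] [np.float64(-7.689905284466562), np.float64(-7.910499919292263)]
[ 0.55639351 -0.01494631  0.088     ] [np.float64(-8.155806736319818), np.float64(-7.939811988433391)]
-0.108 [ 0.45014872 -0.00061631]
-0.06 [ 0.49772707 -0.00696462]
0 [ 0.5572 -0.0149]
```

```bash
python3 -m pendant '{"delta_pos":[[-0.005,0,0],[-0.009,0,0],[-0.009,0,0],[-0.009,0,0]],"rot":[[0,0,0.3],[0,0,0.6],[0,0,0.6],[0,0,0.6]],"hand":[0.01,0.01,0.01,0.01]}' 
python3 -c "
from h import *
goal((.449,-.0007,.1200),-97.8)
goal((.5493,-.0143,.1200),-97.8)"
```

```text
time: 5.03
position: [0.4483, -0.0028, 0.12]
eef_rot: [2.062, -2.367, 0.004]
force: [0.1, -0.4, -3.4]
opening: 0.225
now [ 0.4483 -0.0028  0.12  ] yaw -97.89 delta [-0.0022 -0.0004 -0.    ] rot [-0.04 -0.2  -0.09]
now [ 0.4483 -0.0028  0.12  ] yaw -97.89 delta [-2.500e-03 -1.016e-01  1.000e-04] rot [-0.04 -0.2  -0.09]
```

```bash
python3 -m pendant '{"delta_pos":[[-0.0025,-0.006,0],[-0.0025,-0.02,0],[-0.0025,-0.035,0],[-0.0025,-0.05,0],[-0.0025,-0.068,0],[-0.0025,-0.085,0],[-0.0025,-0.097,0],[-0.0025,-0.1015,0]],"rot":[[0,0,0],[0,0,0],[0,0,0],[0,0,0],[0,0,0],[0,0,0],[0,0,0],[0,0,0]],"hand":[0.01,0.01,0.01,0.01,0.01,0.01,0.01,0.01]}' 
python3 -m pendant '{"delta_pos":[[0,0,0],[0,0,0]],"rot":[[0,0,0],[0,0,0]],"hand":[0.01,0.01]}' 
python3 -c "
from h import *
cv2.imwrite('pics/t5.png',viewer.read_camera('top'))
crop('','pics/t5.png',(260,190,420,310),5,'pics/c5.png')
cv2.imwrite('pics/s5.png',viewer.read_camera('scene'))
crop('','pics/s5.png',(260,180,400,285),5,'pics/c5s.png')
goal((.5493,-.0143,.1200),-97.8)"
```

```text
time: 5.7
position: [0.5516, -0.0145, 0.1202]
eef_rot: [2.062, -2.369, 0.007]
force: [-0.0, -0.1, -4.4]
opening: 0.221
time: 5.87
position: [0.5485, -0.0141, 0.1197]
eef_rot: [2.062, -2.367, 0.003]
force: [-0.1, -0.3, -3.6]
opening: 0.225
now [ 0.5481 -0.0139  0.1199] yaw -97.87 delta [ 0.0002 -0.0013 -0.0001] rot [ 0.04 -0.21 -0.07]
```

View pics/c5s.png

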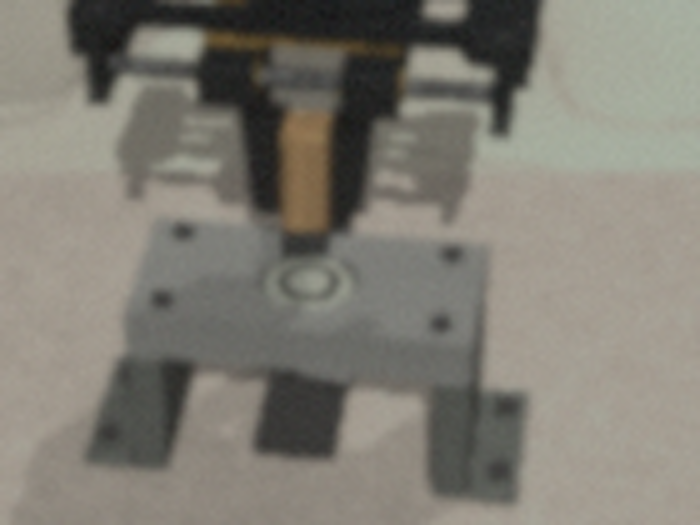

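View pics/c5.png

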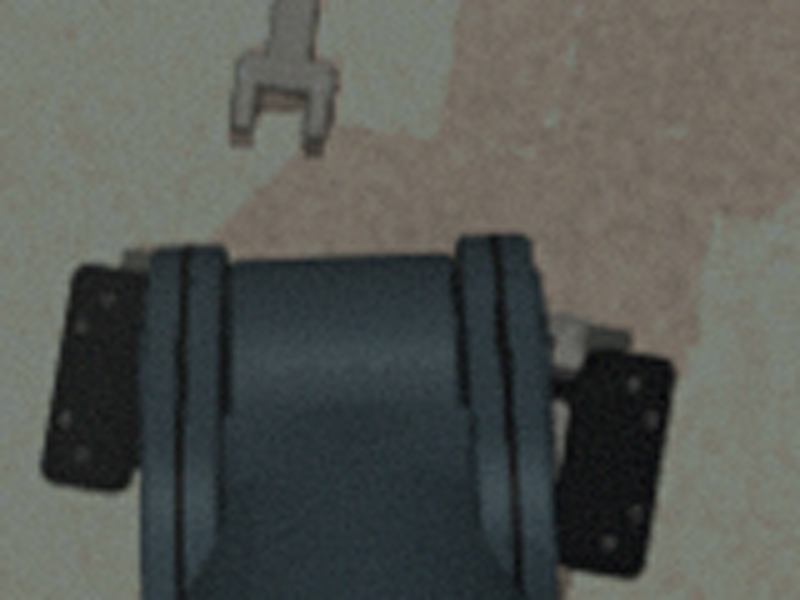

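```bash
python3 -c "
from h import *
crop('','pics/s5.png',(300,230,345,280),12,'pics/c5f.png')
f=lambda l:[(260+u/5,180+v/5) for u,v in l]
s=p2w('scene',f([(309,283)]),.086);F=p2w('scene',f([(255,450),(335,457)]),.018)
b=np.radians(-7.8);Rb=np.array([[np.cos(b),np.sin(b)],[-np.sin(b),np.cos(b)]])
print(s,F.mean(0),F[1]-F[0],Rb@(F.mean(0)-s[0])[:2])
"
```

```text
[[ 0.56144145 -0.01392506  0.086     ]] [ 0.59585215 -0.02013178  0.018     ] [4.57703125e-03 3.52200740e-02 1.11022302e-16] [ 0.03493468 -0.00147923]
```

View pics/c5f.png

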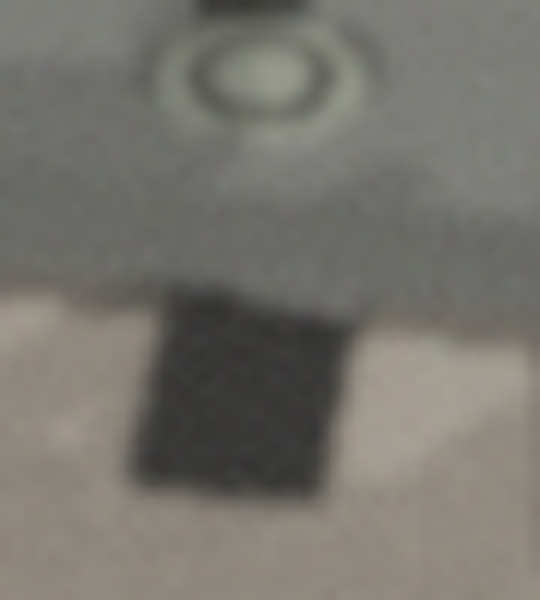

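```bash
python3 -m pendant '{"delta_pos":[[0,-0.0013,-0.003],[0,-0.0013,-0.006],[0,-0.0013,-0.008],[0,-0.0013,-0.008],[0,-0.0013,-0.008]],"rot":[[0,0,0],[0,0,0],[0,0,0],[0,0,0],[0,0,0]],"hand":[0.01,0.01,0.01,0.01,0.01]}' 
python3 -m pendant '{"delta_pos":[[0,0,-0.001],[0,0,-0.001]],"rot":[[0,0,0],[0,0,0]],"hand":[0.01,0.01]}' 
python3 -m pendant '{"delta_pos":[[0,0,-0.001],[0,0,-0.001]],"rot":[[0,0,0],[0,0,0]],"hand":[0.01,0.01]}' 
python3 -m pendant '{"delta_pos":[[0,0,-0.001],[0,0,-0.001]],"rot":[[0,0,0],[0,0,0]],"hand":[0.01,0.01]}'
```

```text
time: 6.38
position: [0.5505, -0.0141, 0.1284]
eef_rot: [2.063, -2.367, 0.005]
force: [0.8, -0.0, -2.5]
opening: 0.222
time: 6.55
position: [0.5504, -0.0141, 0.1292]
eef_rot: [2.062, -2.367, 0.004]
force: [0.3, -0.6, -3.1]
opening: 0.226
time: 6.72
position: [0.5503, -0.0141, 0.1301]
eef_rot: [2.062, -2.367, 0.004]
force: [0.0, -0.1, -3.5]
opening: 0.223
time: 6.88
position: [0.5503, -0.0138, 0.1311]
eef_rot: [2.062, -2.367, 0.004]
force: [-1.7, 0.9, -2.6]
opening: 0.22
```

```bash
python3 -m pendant '{"delta_pos":[[0,0,-0.0007],[0,0,-0.0007]],"rot":[[0,0,0],[0,0,0]],"hand":[0.01,0.01]}' 
python3 -m pendant '{"delta_pos":[[0,0,-0.0007],[0,0,-0.0007]],"rot":[[0,0,0],[0,0,0]],"hand":[0.01,0.01]}'
```

```text
time: 7.05
position: [0.5504, -0.0137, 0.1319]
eef_rot: [2.063, -2.367, 0.004]
force: [0.9, 1.2, -2.7]
opening: 0.223
time: 7.22
position: [0.5504, -0.0137, 0.1326]
eef_rot: [2.063, -2.367, 0.004]
force: [-0.4, 2.7, -2.9]
opening: 0.225
```

```bash
python3 -m pendant '{"delta_pos":[[-0.001,0,0],[-0.001,0,0],[-0.001,0,0]],"rot":[[0,0,0],[0,0,0],[0,0,0]],"hand":[0.01,0.01,0.01]}' 
python3 -m pendant '{"delta_pos":[[0,0,-0.001],[0,0,-0.001]],"rot":[[0,0,0],[0,0,0]],"hand":[0.01,0.01]}'
python3 -m pendant '{"delta_pos":[[0,0,-0.001],[0,0,-0.001]],"rot":[[0,0,0],[0,0,0]],"hand":[0.01,0.01]}'
```

```text
time: 7.47
position: [0.5508, -0.0133, 0.1326]
eef_rot: [2.062, -2.367, 0.005]
force: [-0.2, 0.4, -2.9]
opening: 0.222
time: 7.63
position: [0.5507, -0.0133, 0.1337]
eef_rot: [2.062, -2.367, 0.005]
force: [-0.1, 0.9, -3.6]
opening: 0.227
time: 7.8
position: [0.5508, -0.0133, 0.1347]
eef_rot: [2.062, -2.367, 0.005]
force: [-0.3, 0.8, -3.2]
opening: 0.222
```

```bash
python3 -m pendant '{"delta_pos":[[-0.0006,0,-0.001],[-0.0006,0,-0.001]],"rot":[[0,0,0],[0,0,0]],"hand":[0.01,0.01]}' 55
python3 -m pendant '{"delta_pos":[[0,0,-0.001],[0,0,-0.001]],"rot":[[0,0,0],[0,0,0]],"hand":[0.01,0.01]}'
python3 -m pendant '{"delta_pos":[[0,0,-0.001],[0,0,-0.001]],"rot":[[0,0,0],[0,0,0]],"hand":[0.01,0.01]}'
```

```text
time: 7.97
position: [0.5509, -0.0125, 0.1357]
eef_rot: [2.062, -2.367, 0.005]
force: [0.3, -0.8, -3.5]
opening: 0.226
time: 8.13
position: [0.5505, -0.0126, 0.1363]
eef_rot: [2.062, -2.367, 0.004]
force: [0.9, 0.2, -3.6]
opening: 0.225
time: 8.3
position: [0.5502, -0.0125, 0.1372]
eef_rot: [2.062, -2.366, 0.003]
force: [0.3, -0.2, -7.3]
opening: 0.222
```

```bash
for i in 1; do :; done
python3 -m pendant '{"delta_pos":[[0,0,-0.001],[0,0,-0.0015]],"rot":[[0,0,0],[0,0,0]],"hand":[0.01,0.01]}'
python3 -m pendant '{"delta_pos":[[0,0,-0.001],[0,0,-0.0015]],"rot":[[0,0,0],[0,0,0]],"hand":[0.01,0.01]}'
python3 -m pendant '{"delta_pos":[[0,0,-0.001],[0,0,-0.0015]],"rot":[[0,0,0],[0,0,0]],"hand":[0.01,0.01]}'
```

```text
time: 8.47
position: [0.5501, -0.0125, 0.1386]
eef_rot: [2.062, -2.366, 0.003]
force: [0.6, -0.3, -9.3]
opening: 0.22
time: 8.63
position: [0.5503, -0.0125, 0.1404]
eef_rot: [2.062, -2.367, 0.004]
force: [-0.1, 0.3, -8.4]
opening: 0.218
time: 8.8
position: [0.5505, -0.0125, 0.142]
eef_rot: [2.062, -2.367, 0.004]
force: [-0.3, 0.3, -10.5]
opening: 0.22
```

```bash

python3 -m pendant '{"delta_pos":[[0,0,-0.001],[0,0,-0.002],[0,0,-0.003],[0,0,-0.003]],"rot":[[0,0,0],[0,0,0],[0,0,0],[0,0,0]],"hand":[0.01,0.01,0.01,0.01]}'
python3 -m pendant '{"delta_pos":[[0,0,-0.001],[0,0,-0.002],[0,0,-0.003],[0,0,-0.003]],"rot":[[0,0,0],[0,0,0],[0,0,0],[0,0,0]],"hand":[0.01,0.01,0.01,0.01]}'
python3 -m pendant '{"delta_pos":[[0,0,-0.001],[0,0,-0.002],[0,0,-0.002]],"rot":[[0,0,0],[0,0,0],[0,0,0]],"hand":[0.01,0.01,0.01]}'
python3 -c "
from h import *
cv2.imwrite('pics/s6.png',viewer.read_camera('scene'))
crop('','pics/s6.png',(260,170,400,275),5,'pics/c6s.png')"
```

```text
time: 9.13
position: [0.5507, -0.0125, 0.1453]
eef_rot: [2.062, -2.367, 0.004]
force: [-0.8, 0.5, -7.6]
opening: 0.224
time: 9.47
position: [0.5508, -0.0125, 0.1483]
eef_rot: [2.062, -2.367, 0.005]
force: [-1.1, 0.4, -6.7]
opening: 0.226
time: 9.72
position: [0.5507, -0.0125, 0.1502]
eef_rot: [2.062, -2.367, 0.004]
force: [-2.5, -0.0, -6.6]
opening: 0.222
```

View pics/c6s.png

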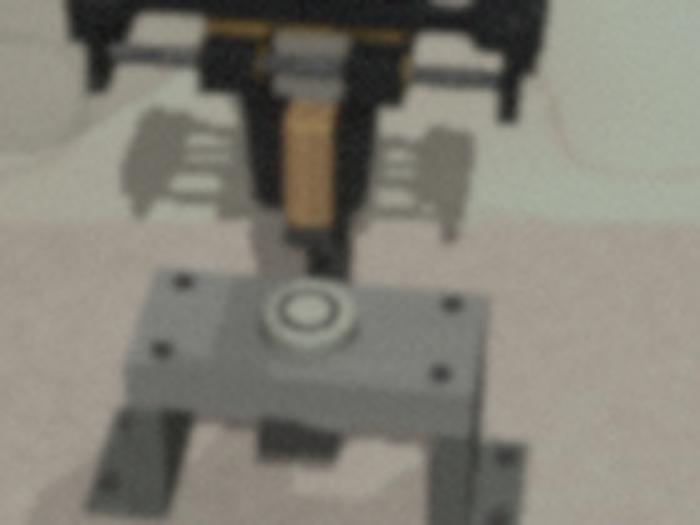

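```bash

python3 -m pendant '{"delta_pos":[[0,0.0008,-0.0005],[0,0.0008,-0.001],[0,0.0008,-0.001]],"rot":[[0,0,0],[0,0,0],[0,0,0]],"hand":[0.01,0.01,0.01]}'
python3 -m pendant '{"delta_pos":[[0,0,0.002],[0,0,0.005],[0,0,0.009],[0,0,0.014],[0,0,0.014]],"rot":[[0,0,0],[0,0,0],[0,0,0],[0,0,0],[0,0,0]],"hand":[0.01,0.01,0.01,0.01,0.01]}'
```

```text
time: 10.02
position: [0.5502, -0.0124, 0.1512]
eef_rot: [2.063, -2.368, 0.005]
force: [0.4, 0.0, -7.2]
opening: 0.222
time: 10.43
position: [0.5493, -0.0124, 0.136]
eef_rot: [2.062, -2.366, 0.003]
force: [-0.2, 0.3, -3.1]
opening: 0.222
```

Free of the stopper. Lower out of the hole to about z = 0.120 and check the image.

```bash

python3 -m pendant '{"delta_pos":[[0,0,0.004],[0,0,0.009],[0,0,0.014],[0,0,0.016],[0,0,0.016]],"rot":[[0,0,0],[0,0,0],[0,0,0],[0,0,0],[0,0,0]],"hand":[0.01,0.01,0.01,0.01,0.01]}'
python3 -c "
from h import *
cv2.imwrite('pics/s7.png',viewer.read_camera('scene'))
crop('','pics/s7.png',(260,170,400,275),5,'pics/c7s.png')
goal((.447,.0005,.120),-97.8)"
```

```text
time: 10.85
position: [0.5494, -0.0125, 0.1202]
eef_rot: [2.062, -2.366, 0.003]
force: [0.1, 1.2, -3.7]
opening: 0.219
now [ 0.5497 -0.0125  0.1206] yaw -97.88 delta [0.0012 0.1035 0.0006] rot [-0.   -0.2  -0.08]
```

View pics/c7s.png

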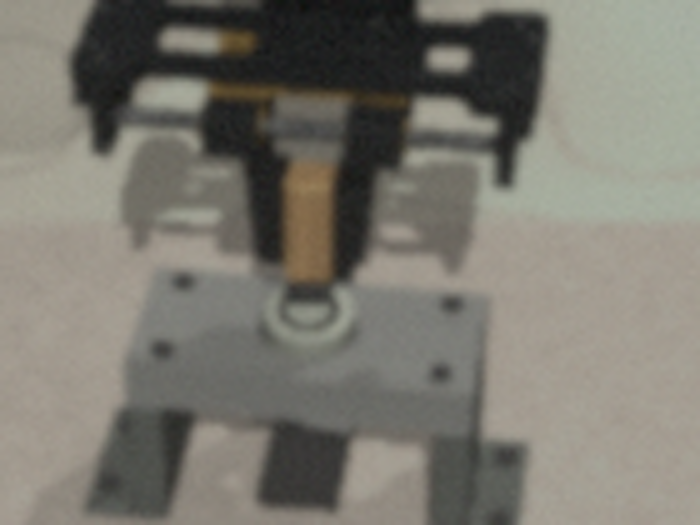

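```bash

python3 -m pendant '{"delta_pos":[[0,0,-0.003],[0,0.004,-0.003],[0,0.015,-0.003],[0.001,0.032,-0.003],[0.001,0.052,-0.002],[0.001,0.075,0],[0.001,0.095,0],[0.001,0.103,0]],"rot":[[0,0,0],[0,0,0],[0,0,0],[0,0,0],[0,0,0],[0,0,0],[0,0,0],[0,0,0]],"hand":[0.01,0.01,0.01,0.01,0.01,0.01,0.01,0.01]}'
python3 -m pendant '{"delta_pos":[[0,0,0],[0,0,0]],"rot":[[0,0,0],[0,0,0]],"hand":[0.01,0.01]}'
python3 -c "
from h import *
cv2.imwrite('pics/t8.png',viewer.read_camera('top'))
crop('','pics/t8.png',(260,190,420,310),5,'pics/c8.png')
goal((.445,-.316,.120),-84.5)"
```

```text
time: 11.57
position: [0.4444, 0.0008, 0.1209]
eef_rot: [2.061, -2.365, 0.002]
force: [-0.3, -0.2, -2.8]
opening: 0.225
time: 11.73
position: [0.4491, 0.0007, 0.1216]
eef_rot: [2.064, -2.368, 0.007]
force: [0.1, -0.1, -3.0]
opening: 0.218
now [0.4497 0.0007 0.1215] yaw -97.88 delta [ 0.3143 -0.0388  0.0026] rot [ -0.18  -0.19 -13.38]
```

View pics/c8.png

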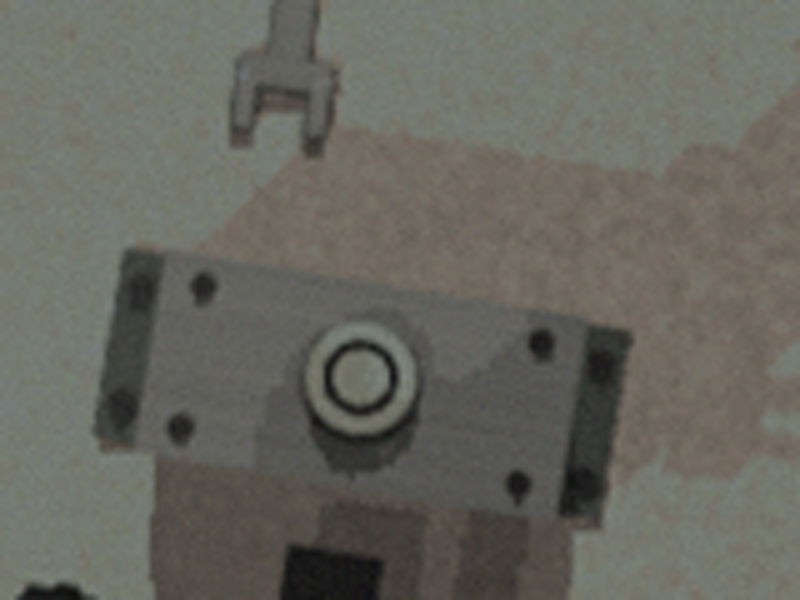

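```bash

python3 -m pendant '{"delta_pos":[[0.012,0,0],[0.035,-0.003,0],[0.06,-0.006,0],[0.085,-0.009,0],[0.11,-0.012,0],[0.135,-0.015,0],[0.16,-0.019,0],[0.18,-0.022,0]],"rot":[[0,0,0],[0,0,-1],[0,0,-2],[0,0,-3],[0,0,-4],[0,0,-5],[0,0,-6],[0,0,-7]],"hand":[0.01,0.01,0.01,0.01,0.01,0.01,0.01,0.01]}'
python3 -c "
from h import *
goal((.470,-.316,.120),-84.5)"
```

```text
time: 12.45
position: [0.4463, -0.1837, 0.1218]
eef_rot: [2.202, -2.238, 0.008]
force: [0.5, -0.6, -3.3]
opening: 0.221
now [ 0.4463 -0.1837  0.1218] yaw -90.92 delta [ 0.1319 -0.0258  0.0025] rot [-0.12 -0.28 -6.42]
```

```bash

python3 -m pendant '{"delta_pos":[[0.015,-0.003,0],[0.035,-0.007,0],[0.06,-0.012,0],[0.085,-0.017,0],[0.11,-0.022,0],[0.127,-0.0255,0],[0.132,-0.0255,0],[0.132,-0.0255,0]],"rot":[[0,0,-1],[0,0,-2],[0,0,-3],[0,0,-4],[0,0,-5],[0,0,-6],[0,0,-6.4],[0,0,-6.4]],"hand":[0.01,0.01,0.01,0.01,0.01,0.01,0.01,0.01]}'
python3 -m pendant '{"delta_pos":[[0,0,0],[0,0,0]],"rot":[[0,0,0],[0,0,0]],"hand":[0.01,0.01]}'
python3 -c "
from h import *
cv2.imwrite('pics/s9.png',viewer.read_camera('scene'))
crop('','pics/s9.png',(120,140,280,260),5,'pics/c9s.png')
goal((.470,-.316,.1025),-84.5)"
```

```text
time: 13.12
position: [0.4687, -0.3153, 0.1219]
eef_rot: [2.321, -2.113, 0.006]
force: [-0.1, 0.4, -2.7]
opening: 0.224
time: 13.28
position: [0.4686, -0.3114, 0.1218]
eef_rot: [2.326, -2.109, 0.002]
force: [0.0, -0.5, -2.7]
opening: 0.225
now [ 0.4686 -0.3114  0.1219] yaw -84.38 delta [ 0.0047 -0.0009  0.0194] rot [ 0.01 -0.14  0.12]
```

View pics/c9s.png

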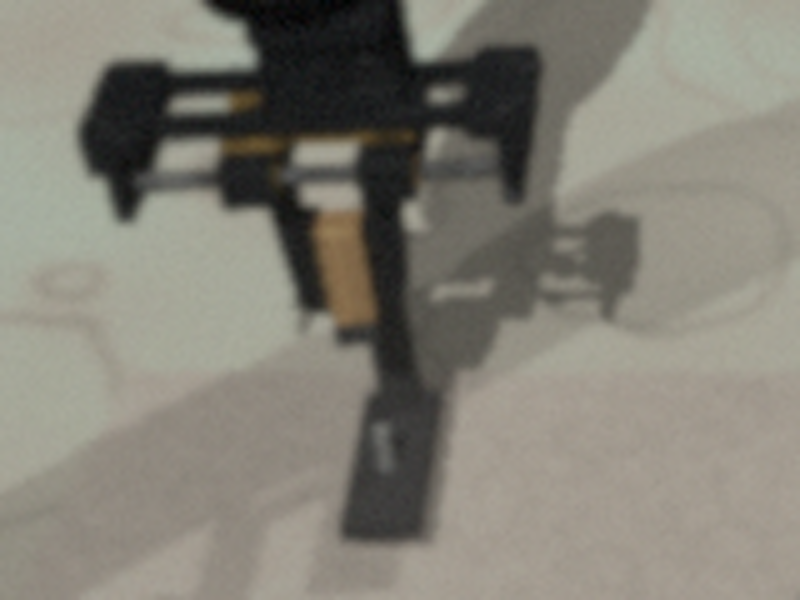

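```bash

python3 -m pendant '{"delta_pos":[[0.002,0,0.004],[0.0045,0,0.009],[0.0045,0,0.014],[0.0045,0,0.017],[0.0045,0,0.018],[0.0045,0,0.018]],"rot":[[0,0,0],[0,0,0],[0,0,0],[0,0,0],[0,0,0],[0,0,0]],"hand":[0.01,0.01,0.01,0.01,0.01,0.01]}'
python3 -m pendant '{"delta_pos":[[0,0,0.0008],[0,0,0.0008]],"rot":[[0,0,0],[0,0,0]],"hand":[0.01,0.01]}'
python3 -m pendant '{"delta_pos":[[0,0,0.0008],[0,0,0.0008]],"rot":[[0,0,0],[0,0,0]],"hand":[0.01,0.01]}'
```

```text
time: 13.83
position: [0.4685, -0.3173, 0.1035]
eef_rot: [2.324, -2.11, 0.002]
force: [1.2, -0.0, -3.7]
opening: 0.223
time: 14.0
position: [0.4689, -0.3176, 0.1033]
eef_rot: [2.324, -2.11, 0.004]
force: [0.0, 0.3, -2.6]
opening: 0.222
time: 14.17
position: [0.4688, -0.3176, 0.1025]
eef_rot: [2.324, -2.11, 0.004]
force: [0.7, -0.5, -2.9]
opening: 0.22
```

```bash

python3 -m pendant '{"delta_pos":[[0,0,0.0007],[0,0,0.0007]],"rot":[[0,0,0],[0,0,0]],"hand":[0.01,0.01]}'
python3 -m pendant '{"delta_pos":[[0,0,0.0007],[0,0,0.0007]],"rot":[[0,0,0],[0,0,0]],"hand":[0.01,0.01]}'
```

```text
time: 14.33
position: [0.469, -0.3177, 0.102]
eef_rot: [2.324, -2.11, 0.005]
force: [-0.2, -0.4, -0.2]
opening: 0.227
time: 14.5
position: [0.469, -0.3178, 0.102]
eef_rot: [2.324, -2.11, 0.005]
force: [-2.1, 2.2, 6.3]
opening: 0.223
```

```bash

python3 -m pendant '{"delta_pos":[[0,0,-0.0007],[0,0,-0.0007],[0,0,-0.0007],[0,0,-0.0007],[0,0,-0.0007],[0,0,-0.0007],[0,0,-0.0007]],"rot":[[0,0,0],[0,0,0],[0,0,0],[0,0,0],[0,0,0],[0,0,0],[0,0,0]],"hand":[0.01,0.022,0.03,0.04,0.05,0.05,0.05]}'
python3 -m pendant '{"delta_pos":[[0,0,-0.01],[0,0,-0.03],[0,0,-0.05],[0,0,-0.07],[0,0,-0.09],[0,0,-0.105],[0,0,-0.11],[0,0,-0.11]],"rot":[[0,0,0],[0,0,0],[0,0,0],[0,0,0],[0,0,0],[0,0,0],[0,0,0],[0,0,0]],"hand":[0.05,0.05,0.05,0.05,0.05,0.05,0.05,0.05]}'
python3 -c "
from h import *
cv2.imwrite('pics/s10.png',viewer.read_camera('scene'))
crop('','pics/s10.png',(120,120,280,240),5,'pics/c10s.png')
f=lambda l:[(260+u/5,190+v/5) for u,v in l]
print('stopper',p2w('top',f([(361,378)]),.1005))
goal((.5562,-.0153,.205),-97.8+90)
goal((.5562,-.0153,.205),-97.8)"
```

```text
time: 15.08
position: [0.4688, -0.3176, 0.1017]
eef_rot: [2.324, -2.11, 0.004]
force: [-0.1, -0.2, 0.6]
opening: 0.561
time: 15.75
position: [0.4696, -0.3177, 0.2135]
eef_rot: [2.325, -2.111, 0.009]
force: [0.7, -0.1, -0.8]
opening: 0.565
stopper [[ 0.55916662 -0.01526022  0.1005    ]]
now [ 0.4689 -0.3173  0.2122] yaw -84.48 delta [-0.2922 -0.116   0.0061] rot [  0.12  -0.23 -76.68]
now [ 0.4689 -0.3173  0.2122] yaw -84.48 delta [-0.2922 -0.116   0.0061] rot [-0.07 -0.23 13.32]
```

View pics/c10s.png

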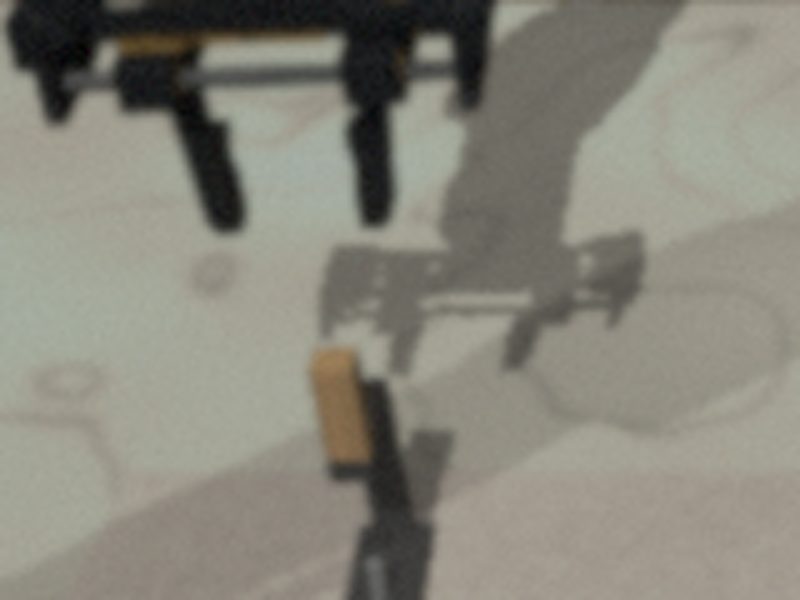

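```bash

python3 -m pendant '{"delta_pos":[[-0.015,-0.006,0],[-0.045,-0.018,0],[-0.08,-0.032,0],[-0.115,-0.046,0],[-0.15,-0.06,0],[-0.185,-0.074,0],[-0.22,-0.088,0],[-0.25,-0.1,0]],"rot":[[0,0,1],[0,0,2.5],[0,0,4],[0,0,5.5],[0,0,7],[0,0,8.5],[0,0,10],[0,0,11.5]],"hand":[0.07,0.07,0.07,0.07,0.07,0.07,0.07,0.07]}'
python3 -m pendant '{"delta_pos":[[0,0,0],[0,0,0]],"rot":[[0,0,0],[0,0,0]],"hand":[0.07,0.07]}'
python3 -c "
from h import *
goal((.557,-.0153,.14),-97.8)"
```

```text
time: 16.47
position: [0.5438, -0.0558, 0.2096]
eef_rot: [2.101, -2.332, 0.001]
force: [-0.3, -0.0, -0.4]
opening: 0.795
time: 16.63
position: [0.5438, -0.0563, 0.2096]
eef_rot: [2.106, -2.327, 0.001]
force: [-0.2, -0.3, 0.4]
opening: 0.79
now [ 0.5438 -0.0563  0.2096] yaw -95.7 delta [-0.0423 -0.0092  0.0694] rot [ 0.09 -0.17  2.1 ]
```

```bash

python3 -m pendant '{"delta_pos":[[-0.01,-0.002,0.005],[-0.028,-0.006,0.015],[-0.04,-0.009,0.03],[-0.042,-0.009,0.045],[-0.042,-0.009,0.06],[-0.042,-0.009,0.069],[-0.042,-0.009,0.069],[-0.042,-0.009,0.069]],"rot":[[0,0,1],[0,0,2.1],[0,0,2.1],[0,0,2.1],[0,0,2.1],[0,0,2.1],[0,0,2.1],[0,0,2.1]],"hand":[0.07,0.07,0.07,0.07,0.07,0.07,0.07,0.07]}'
python3 -c "
from h import *
cv2.imwrite('pics/s11.png',viewer.read_camera('scene'))
crop('','pics/s11.png',(250,150,410,270),5,'pics/c11s.png')
goal((.557,-.0153,.0895),-97.8)"
```

```text
time: 17.3
position: [0.557, -0.0195, 0.1413]
eef_rot: [2.055, -2.371, 0.004]
force: [-0.2, -0.1, 1.1]
opening: 0.793
now [ 0.5576 -0.0192  0.142 ] yaw -98.15 delta [-0.004   0.0012  0.0525] rot [-0.05 -0.22 -0.35]
```

View pics/c11s.png

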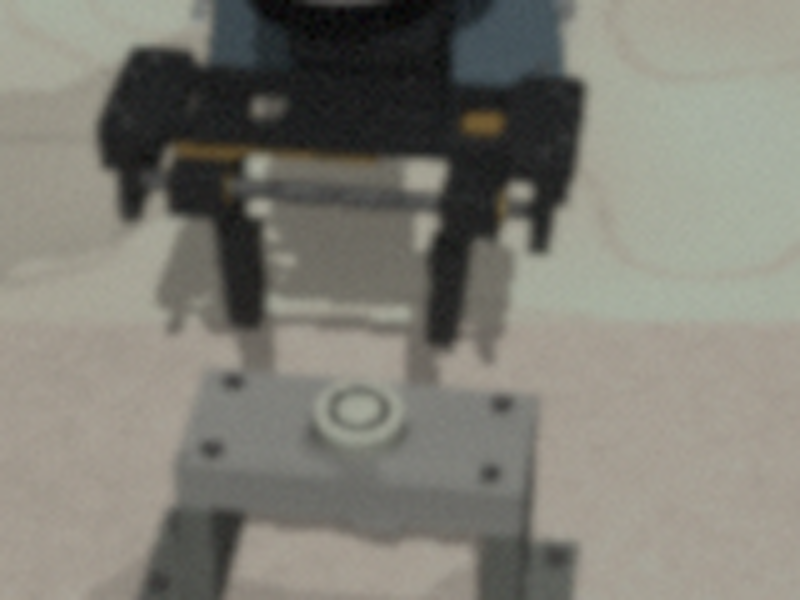

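```bash

python3 -m pendant '{"delta_pos":[[-0.004,0.001,0.002],[-0.004,0.001,0.012],[-0.004,0.001,0.022],[-0.004,0.001,0.032],[-0.004,0.001,0.04],[-0.004,0.001,0.046],[-0.004,0.001,0.048],[-0.004,0.001,0.048]],"rot":[[0,0,-0.3],[0,0,-0.3],[0,0,-0.3],[0,0,-0.3],[0,0,-0.3],[0,0,-0.3],[0,0,-0.3],[0,0,-0.3]],"hand":[0.07,0.07,0.07,0.07,0.07,0.07,0.07,0.07]}'
python3 -m pendant '{"delta_pos":[[0,0,0],[0,0,0]],"rot":[[0,0,0],[0,0,0]],"hand":[0.07,0.07]}'
python3 -c "
from h import *
cv2.imwrite('pics/s12.png',viewer.read_camera('scene'))
crop('','pics/s12.png',(270,190,370,265),8,'pics/c12s.png')
goal((.557,-.0153,.0900),-97.8)"
```

```text
time: 18.02
position: [0.5567, -0.0142, 0.0929]
eef_rot: [2.064, -2.364, 0.003]
force: [-0.2, -0.3, 0.4]
opening: 0.795
time: 18.18
position: [0.5575, -0.0142, 0.0941]
eef_rot: [2.065, -2.366, 0.005]
force: [0.2, -0.5, 0.1]
opening: 0.793
now [ 0.5576 -0.0142  0.0942] yaw -97.78 delta [0.0011 0.0004 0.0042] rot [-0.1  -0.19  0.02]
```

View pics/c12s.png

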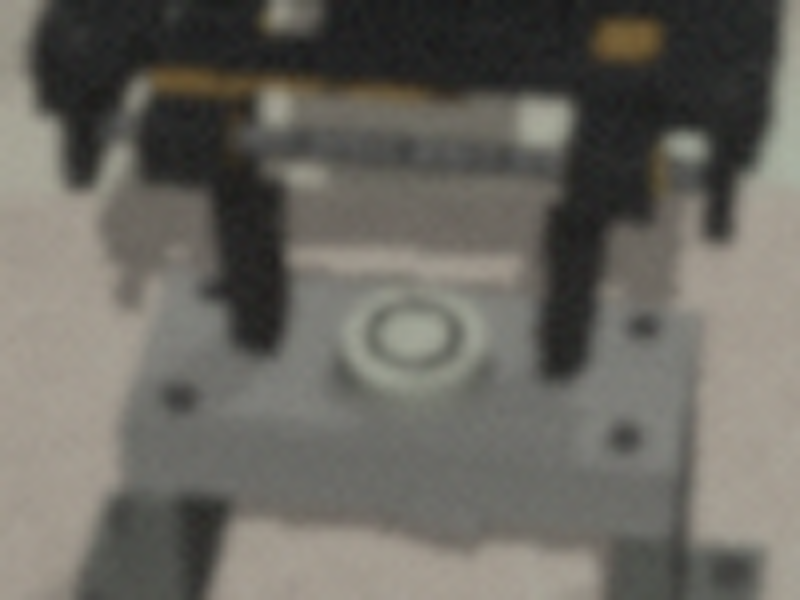

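```bash

python3 -m pendant '{"delta_pos":[[0,0,0.002],[0,0,0.004],[0,0,0.004],[0,0,0.004]],"rot":[[0,0,0],[0,0,0],[0,0,0],[0,0,0]],"hand":[0.07,0.07,0.07,0.07]}'
python3 -m pendant '{"delta_pos":[[0,0,0],[0,0,0],[0,0,0],[0,0,0],[0,0,0],[0,0,0],[0,0,0]],"rot":[[0,0,0],[0,0,0],[0,0,0],[0,0,0],[0,0,0],[0,0,0],[0,0,0]],"hand":[0.055,0.046,0.043,0.035,0.03,0.03,0.03]}' 50
```

```text
time: 18.57
position: [0.557, -0.0142, 0.0896]
eef_rot: [2.064, -2.365, 0.004]
force: [0.9, -0.1, 0.6]
opening: 0.795
time: 19.15
position: [0.5573, -0.014, 0.0898]
eef_rot: [2.065, -2.365, 0.004]
force: [0.9, 0.7, 0.6]
opening: 0.436
```

```bash

python3 -m pendant '{"delta_pos":[[0,0,-0.001],[0,0,-0.002],[0,0,-0.003],[0,0,-0.003]],"rot":[[0,0,0],[0,0,0],[0,0,0],[0,0,0]],"hand":[0.03,0.03,0.03,0.03]}'
python3 -m pendant '{"delta_pos":[[0,0,-0.001],[0,0,-0.002],[0,0,-0.003],[0,0,-0.003]],"rot":[[0,0,0],[0,0,0],[0,0,0],[0,0,0]],"hand":[0.03,0.03,0.03,0.03]}'
python3 -c "
from h import *
cv2.imwrite('pics/s13.png',viewer.read_camera('scene'))
crop('','pics/s13.png',(270,190,370,265),8,'pics/c13s.png')"
```

```text
time: 19.48
position: [0.5572, -0.0139, 0.0929]
eef_rot: [2.065, -2.365, 0.004]
force: [-0.8, 1.8, -0.2]
opening: 0.435
time: 19.82
position: [0.5569, -0.0142, 0.0959]
eef_rot: [2.064, -2.365, 0.004]
force: [-0.6, 1.8, 0.4]
opening: 0.435
```

View pics/c13s.png

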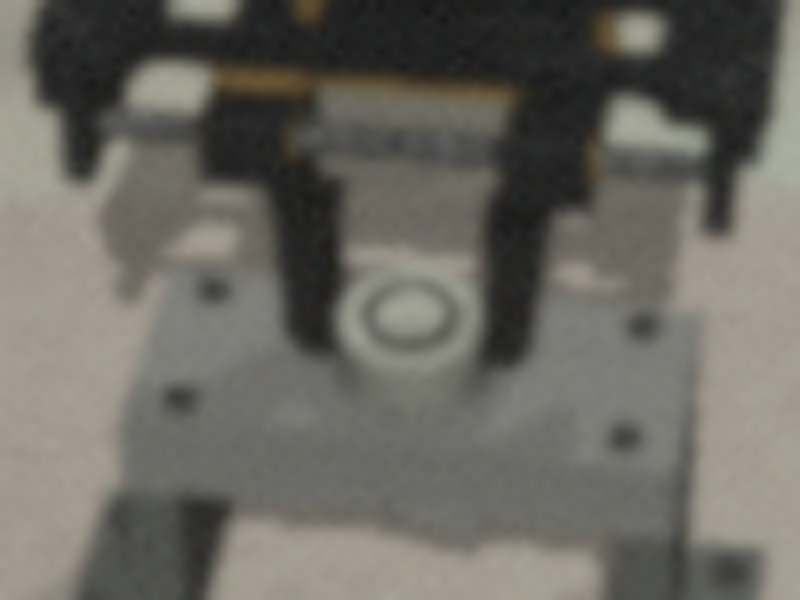

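```bash

python3 -m pendant '{"delta_pos":[[0,0,-0.002],[0,0,-0.004],[0,0,-0.007],[0,0,-0.012],[0,0,-0.02],[0,0,-0.032],[0,0,-0.045],[0,0,-0.05]],"rot":[[0,0,0],[0,0,0],[0,0,0],[0,0,0],[0,0,0],[0,0,0],[0,0,0],[0,0,0]],"hand":[0.03,0.03,0.03,0.03,0.03,0.03,0.03,0.03]}'
python3 -c "
from h import *
cv2.imwrite('pics/s14.png',viewer.read_camera('scene'))
crop('','pics/s14.png',(270,160,370,260),6,'pics/c14s.png')
crop('','pics/top0.png',(100,210,230,345),4,'pics/ctray.png')
goal((.5345,.295,.145),-97.8)"
```

```text
time: 20.53
position: [0.5585, -0.0141, 0.1483]
eef_rot: [-2.065, 2.367, -0.008]
force: [0.5, -0.1, -0.5]
opening: 0.44
now [ 0.5587 -0.0141  0.1485] yaw -97.79 delta [-0.303   0.0659  0.0024] rot [-0.28 -0.16  0.01]
```

View pics/c14s.png

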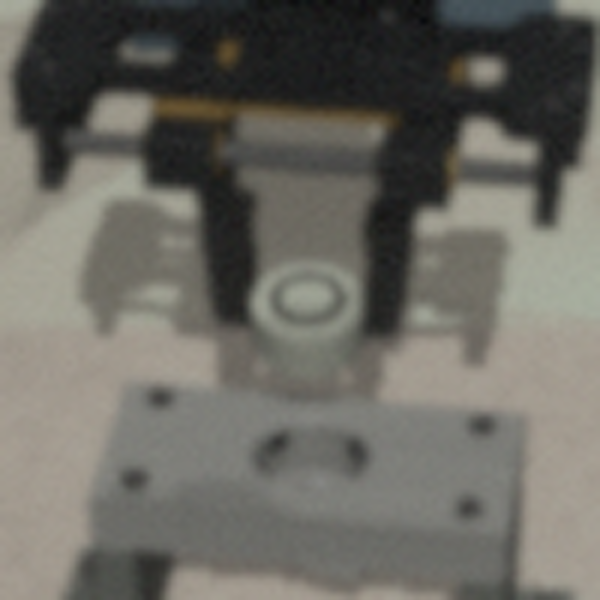

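View pics/ctray.png

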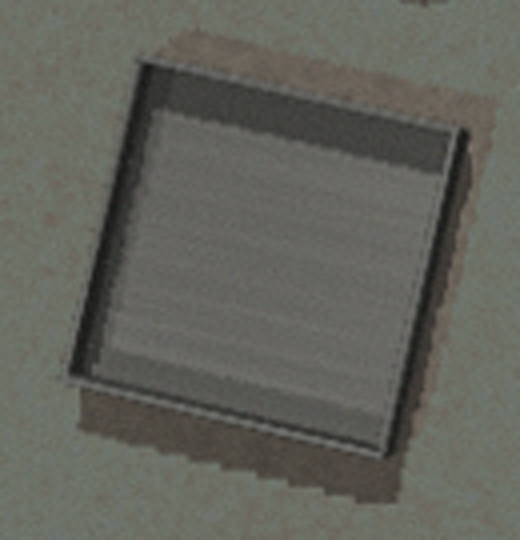

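```bash

python3 -m pendant '{"delta_pos":[[-0.01,0.002,0],[-0.03,0.007,0],[-0.055,0.012,0],[-0.085,0.018,0],[-0.115,0.025,0],[-0.145,0.031,0],[-0.175,0.038,0],[-0.2,0.044,0]],"rot":[[0,0,0],[0,0,0],[0,0,0],[0,0,0],[0,0,0],[0,0,0],[0,0,0],[0,0,0]],"hand":[0.03,0.03,0.03,0.03,0.03,0.03,0.03,0.03]}'
python3 -m pendant '{"delta_pos":[[-0.025,0.005,0],[-0.05,0.011,0],[-0.075,0.016,0],[-0.093,0.02,0.003],[-0.103,0.022,0.008],[-0.103,0.022,0.015],[-0.103,0.022,0.02],[-0.103,0.022,0.02]],"rot":[[0,0,0],[0,0,0],[0,0,0],[0,0,0],[0,0,0],[0,0,0],[0,0,0],[0,0,0]],"hand":[0.03,0.03,0.03,0.03,0.03,0.03,0.03,0.03]}'
python3 -c "
from h import *
cv2.imwrite('pics/s15.png',viewer.read_camera('scene'))
crop('','pics/s15.png',(390,160,530,300),4,'pics/c15s.png')
goal((.5345,.295,.04),-97.8)"
```

```text
time: 21.25
position: [0.5392, 0.1935, 0.1444]
eef_rot: [2.067, -2.363, 0.002]
force: [-0.4, 0.5, -0.1]
opening: 0.438
time: 21.92
position: [0.5321, 0.2925, 0.1227]
eef_rot: [2.06, -2.364, 0.005]
force: [-0.1, -0.1, -1.1]
opening: 0.441
now [0.5325 0.2926 0.1234] yaw -97.9 delta [-0.0031 -0.0017  0.0834] rot [ 0.03 -0.34 -0.1 ]
```

View pics/c15s.png

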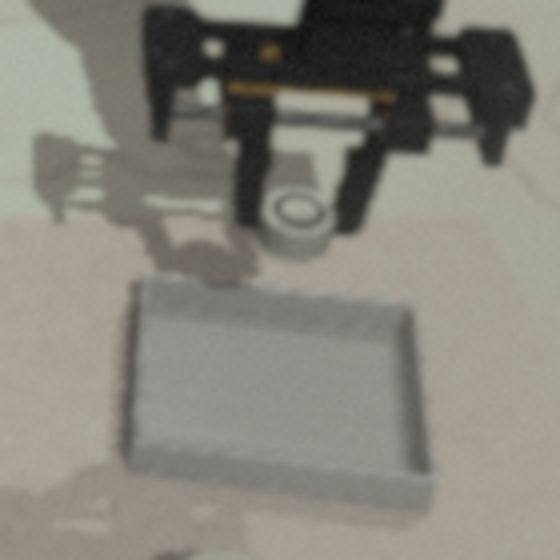

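```bash

python3 -m pendant '{"delta_pos":[[0,0,0.01],[0,0,0.025],[0,0,0.042],[0,0,0.06],[0,0,0.075],[0,0,0.085],[0,0,0.09],[0,0,0.09]],"rot":[[0,0,0],[0,0,0],[0,0,0],[0,0,0],[0,0,0],[0,0,0],[0,0,0],[0,0,0]],"hand":[0.03,0.03,0.03,0.03,0.03,0.03,0.03,0.03]}'
python3 -m pendant '{"delta_pos":[[0,0,0.003],[0,0,0.007],[0,0,0.01],[0,0,0.01]],"rot":[[0,0,0],[0,0,0],[0,0,0],[0,0,0]],"hand":[0.03,0.03,0.03,0.03]}'
```

```text
time: 22.63
position: [0.5323, 0.2938, 0.0335]
eef_rot: [2.062, -2.365, 0.004]
force: [0.8, -0.5, -0.4]
opening: 0.435
time: 22.97
position: [0.5326, 0.2946, 0.0244]
eef_rot: [2.064, -2.365, 0.004]
force: [0.7, 0.1, -1.0]
opening: 0.436
```

```bash

python3 -m pendant '{"delta_pos":[[0,0,0.002],[0,0,0.005],[0,0,0.007],[0,0,0.007]],"rot":[[0,0,0],[0,0,0],[0,0,0],[0,0,0]],"hand":[0.03,0.03,0.03,0.03]}'
python3 -m pendant '{"delta_pos":[[0,0,0.001],[0,0,0.001]],"rot":[[0,0,0],[0,0,0]],"hand":[0.03,0.03]}'
python3 -m pendant '{"delta_pos":[[0,0,0.001],[0,0,0.001]],"rot":[[0,0,0],[0,0,0]],"hand":[0.03,0.03]}'
```

```text
time: 23.3
position: [0.5325, 0.2945, 0.0172]
eef_rot: [2.064, -2.365, 0.004]
force: [-0.1, -0.4, -0.9]
opening: 0.441
time: 23.47
position: [0.5327, 0.2946, 0.0165]
eef_rot: [2.064, -2.365, 0.004]
force: [0.5, -0.9, -0.7]
opening: 0.43
time: 23.63
position: [0.5327, 0.2948, 0.0158]
eef_rot: [2.064, -2.365, 0.004]
force: [-0.8, -0.8, 2.6]
opening: 0.44
```

```bash

python3 -m pendant '{"delta_pos":[[0,0,0.0006],[0,0,0.0006]],"rot":[[0,0,0],[0,0,0]],"hand":[0.03,0.03]}'
python3 -c "
from h import *
cv2.imwrite('pics/s16.png',viewer.read_camera('scene'))
crop('','pics/s16.png',(410,190,510,290),6,'pics/c16s.png')"
```

```text
time: 23.8
position: [0.5325, 0.2948, 0.0155]
eef_rot: [2.064, -2.365, 0.004]
force: [-2.1, -0.4, 6.6]
opening: 0.436
```

View pics/c16s.png

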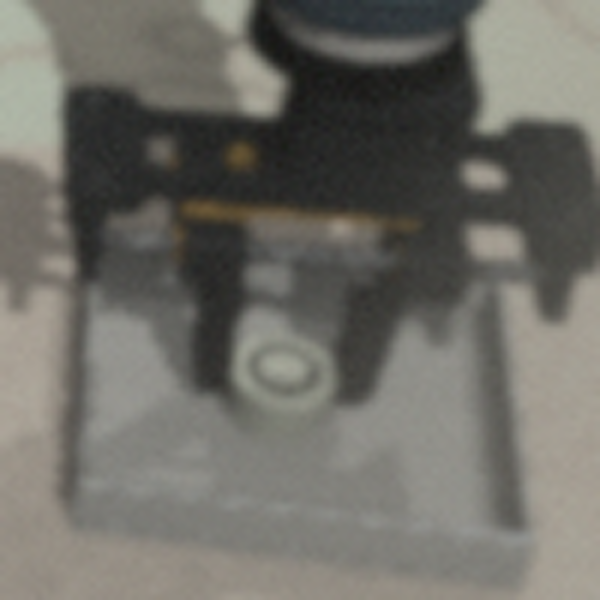

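Seated on the tray floor (6.6 N). I'll ease off a little, open slowly and lift clear.

```bash

python3 -m pendant '{"delta_pos":[[0,0,-0.0005],[0,0,-0.0005],[0,0,-0.0005],[0,0,-0.0005],[0,0,-0.0005],[0,0,-0.0005],[0,0,-0.0005],[0,0,-0.0005]],"rot":[[0,0,0],[0,0,0],[0,0,0],[0,0,0],[0,0,0],[0,0,0],[0,0,0],[0,0,0]],"hand":[0.03,0.041,0.046,0.055,0.062,0.068,0.068,0.068]}'
python3 -m pendant '{"delta_pos":[[0,0,-0.008],[0,0,-0.025],[0,0,-0.05],[0,0,-0.08],[0,0,-0.11],[0,0,-0.14],[0,0,-0.15],[0,0,-0.15]],"rot":[[0,0,0],[0,0,0],[0,0,0],[0,0,0],[0,0,0],[0,0,0],[0,0,0],[0,0,0]],"hand":[0.068,0.068,0.068,0.068,0.068,0.068,0.068,0.068]}'
python3 -m pendant '{"delta_pos":[[0,0.02,0],[0,0.05,0],[0,0.08,0],[0,0.1,0],[0,0.1,0]],"rot":[[0,0,0],[0,0,0],[0,0,0],[0,0,0],[0,0,0]],"hand":[0.068,0.068,0.068,0.068,0.068]}'
python3 -c "
from h import *
cv2.imwrite('pics/s17.png',viewer.read_camera('scene'))
cv2.imwrite('pics/t17.png',viewer.read_camera('top'))"
```

```text
time: 24.52
position: [0.5327, 0.2946, 0.0155]
eef_rot: [2.064, -2.365, 0.004]
force: [1.2, 0.7, -0.5]
opening: 0.767
time: 25.18
position: [0.5345, 0.2962, 0.1691]
eef_rot: [-2.063, 2.364, -0.006]
force: [1.1, 0.6, -0.2]
opening: 0.771
time: 25.6
position: [0.4281, 0.3091, 0.1637]
eef_rot: [2.067, -2.356, 0.001]
force: [-0.5, -0.2, 0.0]
opening: 0.769
```

View pics/s17.png

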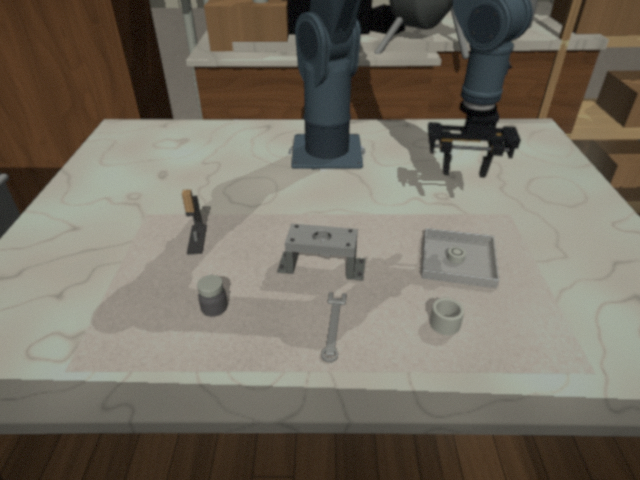

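View pics/t17.png

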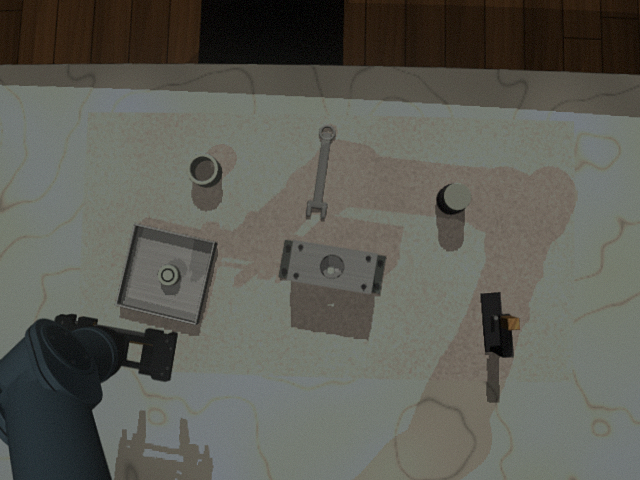

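The stopper lies flat near the tray's centre (top view 168,275). The bore is empty, the tool is upright at (495,323), and the jar, wrench and coupling haven't moved. I'm handing in.

```bash
python3 -c "
from station import workorder
print(workorder.hand_in())"
```

```text
the job is handed in; nothing more can be done
None
```

The stopper now lies flat near the middle of the aluminium tray, and the job is handed in at about 26 s of the 72 s allowed.

- **Push-out:** The tip found the access hole at the first spot I tried, with the largest side force there about 2.7 N. It pushed the stopper up roughly 14.5 mm, so it stood about 12.5 mm proud by arm position, with the wrist reading at most 10.5 N including the tool's weight.
- **Tool:** It is back upright on the counter within a few millimetres of where it started. It touched down with the wrist force reading about 6 N.
- **Stopper:** I pulled it straight out with a 50 N grip, lowered it until it met the tray floor at about 6.6 N, then released it and moved clear.

The last pictures from both cameras show the bore empty and the jar, wrench and coupling where they were. No last check failed.

Two measurements disagreed along the way:
- **Camera positions:** The two cameras differed by up to 4 mm on the stand's position, so I went mainly by the top camera and by touch.
- **Gripper opening:** It read about 38.4 mm on the 40 mm stopper, but the hold was firm and level.

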